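# Load the fuller cartridge box into the bay

### The arm

A 6-joint arm with a two-finger parallel gripper is mounted at the origin on the work surface. World frame = base frame: x ahead of the robot, y to its left, z up, the work surface at z = 0. Lengths are in m, angles in rad, forces in N, time in s.
With the tool pointing down it reaches from about 0.275 to 0.725 m from the base axis. Payload 5.6 kg.
Tool frame: the origin (TCP) lies on the centre line of the jaws, within the pads' length; the fingertips stand 19 mm ahead of it and the grasp point (between the pads) is the TCP; z points along the fingers, y is the line along which they close (so a half turn about z gives the same grasp; the last joint's range is limited). The gripper opens to 85 mm and grips with 20 to 120 N. Pads are 22 mm wide; open, the fingers measure 114 mm over their backs; the gripper's body (76 mm by 85 mm) begins 54 mm behind the grasp point. The pads swing forward as they close: fully open they stand 13 mm farther back than shut.
Start: joints at [-0.958, 0.255, 0.108, 0, -1.424, -0.285], TCP at [0.177, -0.521, 0.25] pointing down, gripper open.
Joint ranges: [-2.95, 2.95], [-1.21, 1.97], [-1.09, 1.5], [-2.87, 1.71], [-2.94, -0.07], [-3.05, 3.05]. Speed limits (rad/s): [2.57, 2.57, 3.14, 3.14, 3.14, 3.14].

### API

Orientations are given as a rotation vector (axis times angle).
In Python, from workcell import state, vision, ticket gives the robot as it stands. The module is installed in compiled form; this text tells all that it offers.
- The arm moves only by the tool play_rows, never from a script. Its argument "motion" is text: rows parted by semicolons, each of 5 numbers parted by spaces: the shift along the world's x, y, z in units of 40 mm (1.0 is 40 mm), then the turn about the world's z in units of 5 degrees (1.0 is 5 degrees), then the closure, from 0 (fully open) to 1 (shut). A call has 1 to 12 rows; each row is the pose to reach, as a shift and turn from the pose commanded when the call began; what a row does not reach only later rows make up. A row lasts 1/12 s, in which the tool goes at most 41.7 mm and 7.16 degrees, less where a joint would pass 70% of its speed; a pose out of reach is approached as far as the arm can. A call with a gripper value outside its range is refused whole. The fingers move at their own pace and stop on an object; "force" is the grip in N (left out, the last holds). Time passes only in rows, so rows that repeat a pose let the fingers close. It gives the time, the measured TCP pose, the force, the opening and the grip force at its end, in the units of the state.
- state(): the state, without advancing time (a new reading comes with each control period).
- vision.capture(name): name is "side" or "top"; returns the picture (480x640x3 uint8, blue, green, red); there is no depth.
- vision.get_calibration(name): a dict with "fx", "fy", "cx", "cy" (pixels), "pose" (4x4, takes a point from camera to world coordinates). Camera axes: x right, y up, looking along -z (the intrinsics and any distortion apply to the point x, -y, -z); pixel columns grow to the right and rows downward; lengths in m; the calibration is good to about 2 mm. A picture is of the moment at which its call begins. get_calibration takes no time and is no camera call.
- ticket.job_done(): hands the job in; it is judged then, once.
Trained networks look in the newest picture that a camera, given by its name, has taken for a name from the list of things; names that differ only in an ending like _2 or _b are one class to them, and where a whole thing is asked for, a point or a joint stands for the part that bears it (a point fixed in the world has none). Each returns a list of dicts, best first, with "score" (0 to 1); they miss things now and then, are a little off and sometimes report something else, mostly with a low value. They report only what shows in the picture. A call takes as long as a camera call. They do not tell look-alikes from the thing itself.
- vision.find_in(label, camera): "rect" ([left, top, right, bottom] in pixels, round what is visible of it).
- vision.regions_of(label, camera): "pixels" (480x640 bool, what is visible of it) and "rect" ([left, top, right, bottom] in pixels, round what is visible of it).
- vision.pinpoint(label, camera): "uv" ([column, row] in pixels: a listed point, or the origin of a listed thing).
The state is a dict: "time": time; "qpos": joint angles; "joint_velocities": joint speeds; "effort": joint torques, N m; "tool_pos": TCP position; "eef_rot": TCP orientation; "ft_force": force on the tool from outside, world axes, zero at the start; "ft_torque": the same for the moment, N m; "grip_width": finger opening in m; "finger_force": force on a finger pad.
Only numpy, scipy, OpenCV 4.12 (cv2) and the standard library are available. Lean on these libraries where they do the work, as an engineer would, in place of code of your own. Each camera call takes 0.05 s, during which the arm holds its last target. There are 200 camera calls.

### The job

Two identical closed blue cartridge boxes stand on the bench: one is full, the other nearly used up, and only hefting them tells which is the heavier. Lower the heavier box into the white instrument's bay and press it down until it is fully home, without forcing it, and stand the lighter box in the yellow returns tray. Keep both boxes upright, set them down gently and leave the bottle, the jar and the vial rack alone.

Things in the scene. Friction and masses are not known exactly. Their poses are not given: they have to be found in the camera images.
- box_a: One of two identical closed blue boxes, 76 mm long (own x), 50 wide (own y), 80 tall, white label on top, white line round it 36 to 39 mm above its underside. Origin: centre of underside, z up. 0.16 to 0.52 kg; one box, a or b by chance, is at least 0.2 kg heavier. Grasp across the 50 mm width with fingertips at least 40 mm above its underside (clear of the bay rim); grip 35 N.
- box_b: The other box: same look, size and frame as box_a. Both start standing loose on the bench, yaw within 0.4 rad. Never tip one beyond 30 degrees. The bay must never feel more than 35 N from a box, nor the tray more than 45 N (a box let fall from more than a few mm, or pushed down hard).
- bay: White instrument fixed to the bench, with an open-topped well for one box: 80 mm along own x, 54 along own y (2 mm play each side; either way round, x along x). Origin: on the bench under the well's centre, z up. Black rim flares outwards about 6 mm, its top 44 mm above the bench; straight walls below 35 mm. A housing 34 mm tall with blue display reaches to 105 mm on own +x.
- bay_home (a point): Point on the well's axis, 8 mm above the bench, where the underside centre of the fully home box comes. The lower edge of the box's white line is then level with the rim top and the box's top is 88 mm above the bench. Within 2 mm counts.
- plate (a joint): Orange floor plate of the well (74 x 48 mm): 0 = up, top 24 mm above the bench; 0.016 m = down on its hard stop, top 8 mm above the bench. Starts 0 to 5 mm down. Slides stiffly with about 10 N of friction (the box's weight helps), does not sink under a box's weight alone, stays where it is left.
- tray: Square yellow returns tray, 130 x 130 mm outside, fixed to the bench, with 5 mm thick and 12 mm tall edges; inner floor 5 mm above the bench. Origin: centre of the underside.
- reagent: Bystander: loose amber bottle with orange cap, 68 mm diameter, 130 mm tall; origin at the centre of its underside.
- jar: Bystander: loose small glass jar with blue lid, 52 mm diameter, 60 mm tall; origin at the centre of its underside.
- vials: Bystander: loose white rack of small vials, 50 mm (own x) by 110 mm (own y), 42 mm tall; origin at the centre of its underside.
Things that resemble listed ones, but are neither listed nor needed, are in the scene too. What is shaped like the box_a but orange is not meant. There is more than one size of the bay; the job needs the smaller.

How it is judged:
At the end, for the whole second after the job is handed in: The heavier box stands upright (within 3 degrees) in the bay, within 4 mm of its axis and within 2 mm of fully home; the lighter box (known by bearing on the tray with 0.8 to 2.9 N) stands upright in the returns tray, within 60 mm of its centre; both released and at rest (((horizontal distance between box_a and bay_home below 0.004 m and z of box_a in the frame of bay below 0.01 m and angle between each of box_a, box_b's own z axis and vertical below 0.06 rad and linear speed of each of box_a, box_b below 0.02 m/s and contact force between box_b and tray between 0.8 and 2.9 N and z of box_b in the frame of tray below 0.01 m and horizontal distance between box_b and tray below 0.06 m) or (horizontal distance between box_b and bay_home below 0.004 m and z of box_b in the frame of bay below 0.01 m and angle between each of box_b, box_a's own z axis and vertical below 0.06 rad and linear speed of each of box_b, box_a below 0.02 m/s and contact force between box_a and tray between 0.8 and 2.9 N and z of box_a in the frame of tray below 0.01 m and horizontal distance between box_a and tray below 0.06 m))); the robot touches nothing.
It fails at once if a box is pressed against the bay with more than 35 N (contact force between any of box_a, box_b and bay above 35 N).
It fails at once if a box is dropped or pushed on to the tray with more than 45 N (contact force between any of box_a, box_b and tray above 45 N).
It fails at once if a box is tipped beyond 30 degrees (angle between any of box_a, box_b's own z axis and vertical above 0.53 rad).
It fails at once if the bottle, jar or vial rack is moved by more than 20 mm or tipped (distance of any of reagent, jar, vials from where it was at the start of the episode above 0.02 m or angle between any of reagent, jar, vials's own z axis and vertical above 0.3 rad).
It also fails if it takes over 72 s, if anything falls off the work surface, if the arm or the gripper's body presses on something with over 40 N, if the wrist force passes 120 N, or if a joint passes its speed limit or range.

## Working session

There is one attempt and no reset: what is moved stays moved. The work goes in short steps, Python scripts to look and compute and a tool call to move; the robot and the scene stay as the last step left them, time stands still between calls to the robot, and variables do not carry over. Pictures are saved under pics/ and viewed, at most 10 in all, crops included, and the job is handed in when it is done.

Besides the shell and the picture viewer there is one more tool, called after "Call:" as name(argument=value, ...) on one line, values as JSON. play_rows: Moves the arm, as the interface text tells. Its arguments: {"type":"object","properties":{"motion":{"type":"string"},"force":{"type":"number"}},"required":["motion"]}

```bash
mkdir -p pics
python3 - <<'E'
from workcell import state, vision
import cv2,numpy as np
for c in ("side","top"):
    cv2.imwrite(f"pics/{c}0.png",vision.capture(c)); k=vision.get_calibration(c)
    print(c,k)
    for l in ("box_a","bay","tray","plate","reagent","jar","vials"):
        print(l,[(np.round(d["uv"],1).tolist(),round(d["score"],2)) for d in vision.pinpoint(l,c)])
s=state();print(s["time"],s["tool_pos"],s["eef_rot"],s["grip_width"],s["ft_force"])
E
```

```text
side {'fx': 544.529621066917, 'fy': 544.529621066917, 'cx': 318.94758865896176, 'cy': 232.98799606624831, 'pose': array([[-0.86351704,  0.29921676, -0.40596509,  0.07516785],
       [-0.50370911, -0.55130927,  0.66508287,  0.68168889],
       [-0.02480837,  0.7787987 ,  0.62678316,  0.75255174],
       [ 0.        ,  0.        ,  0.        ,  1.        ]])}
box_a [([183.5, 341.7], 0.75), ([242.8, 438.3], 0.66), ([339.7, 390.1], 0.59), ([360.3, 204.9], 0.36)]
bay [([363.0, 204.2], 0.83), ([453.0, 251.5], 0.55)]
tray []Traceback (most recent call last):
  File "<stdin>", line 7, in <module>
ValueError: it knows: bay, bay_home, box, jar, reagent, tray, vials
```

```bash
cat > h.py <<'E'
from workcell import state, vision
import cv2,numpy as np
def ray(c,uv):
    k=vision.get_calibration(c);P=np.array(k["pose"])
    d=np.array([(uv[0]-k["cx"])/k["fx"],-(uv[1]-k["cy"])/k["fy"],-1])
    return P[:3,3],P[:3,:3]@d
def atz(c,uv,z):
    o,d=ray(c,uv);return o+d*(z-o[2])/d[2]
def tri(u1,u2,c1="side",c2="top"):
    A=np.zeros((3,3));b=np.zeros(3);R=[]
    for c,u in((c1,u1),(c2,u2)):
        o,d=ray(c,u);d=d/np.linalg.norm(d);M=np.eye(3)-np.outer(d,d);A+=M;b+=M@o;R.append((o,M))
    p=np.linalg.solve(A,b);return p,[np.linalg.norm(M@(p-o)) for o,M in R]
def proj(c,p):
    k=vision.get_calibration(c);P=np.array(k["pose"]);q=P[:3,:3].T@(np.array(p)-P[:3,3])
    return np.array([k["cx"]-k["fx"]*q[0]/q[2],k["cy"]+k["fy"]*q[1]/q[2]])
E
python3 - <<'E'
from h import *
for c in ("side","top"):
    k=vision.get_calibration(c); cv2.imwrite(f"pics/{c}1.png",vision.capture(c))
    if c=="top":print(k)
    for l in ("box_a","bay","tray","reagent","jar","vials"):
        print(c,l,[(np.round(d["uv"],1).tolist(),round(d["score"],2),atz(c,d["uv"],0).round(3).tolist()) for d in vision.pinpoint(l,c)])
s=state();print(s["time"],s["tool_pos"],s["eef_rot"],s["grip_width"],s["ft_force"])
E
```

```text
side box_a [([242.1, 439.5], 0.91, [0.415, 0.366, 0.0]), ([339.3, 392.5], 0.69, [0.327, 0.222, 0.0]), ([186.4, 341.5], 0.63, [0.615, 0.262, 0.0]), ([264.9, 375.1], 0.6, [0.451, 0.253, 0.0])]
side bay [([358.5, 202.5], 0.74, [0.538, -0.261, 0.0]), ([452.4, 248.3], 0.73, [0.289, -0.207, 0.0])]
side tray [([297.2, 277.6], 0.76, [0.529, 0.027, -0.0])]
side reagent [([412.3, 172.6], 0.9, [0.477, -0.441, 0.0])]
side jar [([266.0, 202.4], 0.77, [0.732, -0.157, 0.0])]
side vials [([360.9, 196.7], 0.68, [0.544, -0.285, 0.0]), ([210.3, 239.5], 0.61, [0.76, 0.016, 0.0])]
{'fx': 463.65842153003604, 'fy': 463.65842153003604, 'cx': 307.5332114473462, 'cy': 243.53924801115377, 'pose': array([[-0.0108376 ,  0.99708468, -0.07552941,  0.450479  ],
       [-0.99973907, -0.0123234 , -0.01923351, -0.05185767],
       [-0.02010822,  0.07530126,  0.99695806,  0.97861661],
       [ 0.        ,  0.        ,  0.        ,  1.        ]])}
top box_a [([168.9, 198.3], 0.98, [0.626, 0.263, 0.0]), ([172.9, 277.8], 0.9, [0.455, 0.253, 0.0]), ([185.6, 339.9], 0.9, [0.325, 0.225, 0.0]), ([120.9, 299.5], 0.77, [0.411, 0.363, 0.0])]
top bay [([416.5, 238.3], 0.98, [0.533, -0.263, 0.0]), ([388.4, 358.0], 0.88, [0.285, -0.198, 0.0])]
top tray [([277.5, 243.2], 0.91, [0.526, 0.031, 0.0])]
top reagent [([505.1, 268.0], 0.97, [0.468, -0.446, 0.0]), ([174.4, 276.6], 0.47, [0.458, 0.25, 0.0])]
top jar [([366.1, 146.9], 0.79, [0.731, -0.161, 0.0]), ([279.0, 241.9], 0.64, [0.529, 0.027, 0.0])]
top vials [([282.8, 136.9], 0.81, [0.756, 0.018, 0.0]), ([366.6, 147.0], 0.51, [0.731, -0.162, 0.0])]
0.9 [ 0.17709683 -0.52070522  0.25029145] [ 5.12608069e-01 -3.09946214e+00 -4.40375878e-06] 0.0852314014183046 [-0.57577447  0.04662414  0.03818471]
```

View pics/side0.png

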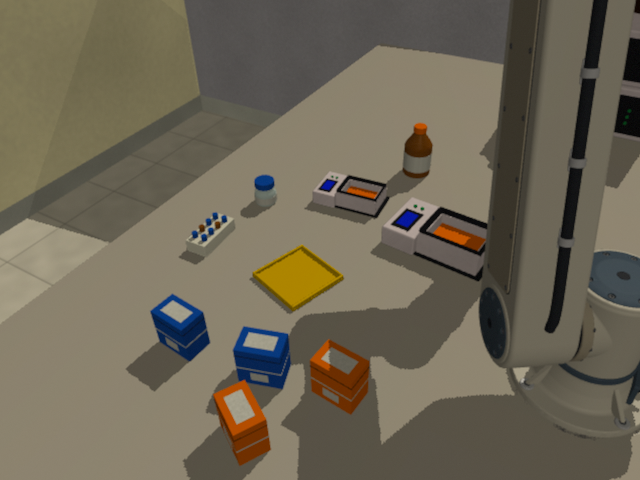

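View pics/top1.png

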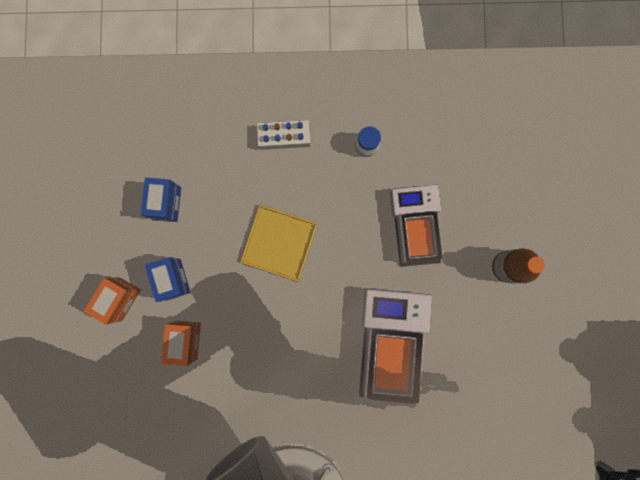

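The side view shows blue boxes near (181,325) and (263,357). The smaller bay is near (352,193), the larger one near (440,235), and the tray near (298,277). In the top view the blue boxes are at (160,200) and (167,278), the small bay's well at (419,237) and the tray at (278,243).

```bash
cat > m.py <<'E'
from h import *
from scipy.optimize import minimize
I={c:vision.capture(c) for c in("side","top")}
def mask(c,rect,kind):
    im=I[c];h=cv2.cvtColor(im,cv2.COLOR_BGR2HSV).astype(int);H,S,V=h[...,0],h[...,1],h[...,2]
    m={"blue":(H>100)&(H<130)&(S>130)&(V>30),"white":(S<60)&(V>130),"yellow":(H>20)&(H<32)&(S>180)&(V>70),"black":(V<50)}[kind]
    r=np.zeros(m.shape,bool);l,t,R,b=rect;r[t:b,l:R]=1
    return (m&r).astype(np.uint8)
def big(m,n=1):
    k,L,s,_=cv2.connectedComponentsWithStats(m);return (L==1+np.argmax(s[1:,4])).astype(np.uint8)
def hull(m):
    return cv2.convexHull(np.argwhere(m)[:,::-1].astype(np.int32))[:,0]
def fitbox(hulls,x0,dims,z0=0):
    sx,sy,H=dims;G={}
    for c,h in hulls.items():
        g=np.zeros((480*4,640*4),np.uint8);cv2.fillConvexPoly(g,(h*4+2).astype(np.int32),1);G[c]=cv2.dilate(g,np.ones((4,4),np.uint8))
    def cost(p):
        e=0
        for c,g in G.items():
            C,S=np.cos(p[2]),np.sin(p[2])
            P=[proj(c,(p[0]+C*a-S*b,p[1]+S*a+C*b,z)) for a in(-sx/2,sx/2) for b in(-sy/2,sy/2) for z in((z0,z0+H) if H else (z0,))]
            q=cv2.convexHull(np.array(P,np.float32))[:,0];f=np.zeros_like(g);cv2.fillConvexPoly(f,(q*4+2).round().astype(np.int32),1)
            e+=(f!=g).sum()/g.sum()
        return e
    best=None
    for y in np.arange(-.4,.41,.2)+x0[2]:
        s=np.array([x0[0],x0[1],y]);r=minimize(cost,s,method="Nelder-Mead",options=dict(initial_simplex=s+np.array([[0,0,0],[.015,0,0],[0,.015,0],[0,0,.2]]),xatol=1e-4,fatol=1e-4))
        if best is None or r.fun<best.fun:best=r
    return best.x.round(4),round(best.fun,4)
E
python3 - <<'E'
from m import *
for n,rs,rt in(("A",(225,315,300,400),(140,245,196,310)),("B",(145,285,217,368),(130,165,190,230))):
    hs={};lab={}
    for c,r in(("side",rs),("top",rt)):
        b=big(mask(c,r,"blue"));h=hull(b);hs[c]=h
        f=np.zeros((480,640),np.uint8);cv2.fillConvexPoly(f,h,1)
        w=big(mask(c,r,"white")&f);q=cv2.minAreaRect(hull(w));lab[c]=q[0];print(c,cv2.boundingRect(h),q)
    p,res=tri(lab["side"],lab["top"]);print(n,"label",p.round(4),np.round(res,4))
    print("both",fitbox(hs,(p[0],p[1],0),(.076,.05,.08)))
    for c in hs: print(c,fitbox({c:hs[c]},(p[0],p[1],0),(.076,.05,.08)))
y={c:hull(big(mask(c,r,"yellow"))) for c,r in(("side",(240,235,360,320)),("top",(225,190,330,295)))}
print("tray",fitbox(y,(.53,.03,.3),(.13,.13,.012)))
a=I["side"][160:225,300:400];b=I["top"][175:275,380:455]
a=cv2.resize(a,None,fx=6,fy=6,interpolation=cv2.INTER_CUBIC);b=cv2.resize(b,None,fx=5.9,fy=5.9,interpolation=cv2.INTER_CUBIC)
cv2.imwrite("pics/baya.png",a);cv2.imwrite("pics/bayb.png",b)
E
```

```text
side (234, 327, 57, 62) ((260.0135192871094, 340.9189147949219), (32.55099868774414, 14.302711486816406), 9.462322235107422)
top (145, 258, 39, 43) ((161.54141235351562, 278.8407897949219), (26.297901153564453, 14.672647476196289), 73.61045837402344)
A label [0.4537 0.2498 0.0822] [0.0005 0.0005]Traceback (most recent call last):
  File "<stdin>", line 9, in <module>
  File "m.py", line 27, in fitbox
    s=np.array([x0[0],x0[1],y]);r=minimize(cost,s,method="Nelder-Mead",options=dict(initial_simplex=s+np.array([[0,0,0],[.015,0,0],[0,.015,0],[0,0,.2]]),xatol=1e-4,fatol=1e-4))
                                  ~~~~~~~~^^^^^^^^^^^^^^^^^^^^^^^^^^^^^^^^^^^^^^^^^^^^^^^^^^^^^^^^^^^^^^^^^^^^^^^^^^^^^^^^^^^^^^^^^^^^^^^^^^^^^^^^^^^^^^^^^^^^^^^^^^^^^^^^^^^^^^
    res = _minimize_neldermead(fun, x0, args, callback, bounds=bounds,
                               **options)
    fxr = func(xr)
    fx = function(np.copy(x), *(wrapper_args + args))
  File "m.py", line 21, in cost
    P=[proj(c,(p[0]+C*a-S*b,p[1]+S*a+C*b,z)) for a in(-sx/2,sx/2) for b in(-sy/2,sy/2) for z in((z0,z0+H) if H else (z0,))]
       ~~~~^^^^^^^^^^^^^^^^^^^^^^^^^^^^^^^^^
  File "h.py", line 15, in proj
    k=vision.get_calibration(c);P=np.array(k["pose"]);q=P[:3,:3].T@(np.array(p)-P[:3,3])
ValueError: time passes only in moves, steps and waits
```

```bash
sed -i 's/vision.get_calibration(c)/K(c)/; 2a from functools import lru_cache\nK=lru_cache(None)(lambda c: vision.get_calibration(c))' h.py
cat > run.py <<'E'
from m import *
a=I["side"][160:225,300:400];b=I["top"][175:275,380:455]
a=cv2.resize(a,None,fx=6,fy=6,interpolation=cv2.INTER_CUBIC);b=cv2.resize(b,None,fx=5.9,fy=5.9,interpolation=cv2.INTER_CUBIC)
cv2.imwrite("pics/baya.png",a);cv2.imwrite("pics/bayb.png",b)
for n,rs,rt in(("A",(225,315,300,400),(140,245,196,310)),("B",(145,285,217,368),(130,165,190,230))):
    hs={};lab={}
    for c,r in(("side",rs),("top",rt)):
        b=big(mask(c,r,"blue"));h=hull(b);hs[c]=h
        f=np.zeros((480,640),np.uint8);cv2.fillConvexPoly(f,h,1)
        w=big(mask(c,r,"white")&f);q=cv2.minAreaRect(hull(w));lab[c]=q[0];print(c,cv2.boundingRect(h),q)
    p,res=tri(lab["side"],lab["top"]);print(n,"label",p.round(4),np.round(res,4))
    print("both",fitbox(hs,(p[0],p[1],0),(.076,.05,.08)))
    for c in hs: print(c,fitbox({c:hs[c]},(p[0],p[1],0),(.076,.05,.08)))
y={c:hull(big(mask(c,r,"yellow"))) for c,r in(("side",(240,235,360,320)),("top",(225,190,330,295)))}
print("tray",fitbox(y,(.53,.03,.3),(.13,.13,.012)))
E
python3 run.py; python3 -c "from workcell import state;print(state()['time'])"
```

```text
side (234, 327, 57, 62) ((260.0135192871094, 340.9189147949219), (32.55099868774414, 14.302711486816406), 9.462322235107422)
top (145, 258, 38, 43) ((161.5458984375, 278.9862365722656), (25.957094192504883, 15.037873268127441), 73.3007583618164)
A label [0.4535 0.2498 0.0823] [0.0007 0.0007]
both (array([0.454 , 0.2497, 0.3006]), np.float64(0.3228))
side (array([0.4544, 0.2489, 0.3037]), np.float64(0.0113))
top (array([0.4526, 0.2523, 0.228 ]), np.float64(0.2854))
side (151, 294, 55, 52) ((176.14047241210938, 310.7752990722656), (27.559946060180664, 14.945971488952637), 32.0053825378418)
top (141, 178, 30, 40) ((154.55203247070312, 196.76763916015625), (14.313536643981934, 25.954063415527344), 7.431407928466797)
B label [0.6147 0.2656 0.0826] [0.0005 0.0005]
both (array([ 0.6163,  0.2652, -0.1201]), np.float64(0.9229))
side (array([ 0.6435,  0.2445, -0.0984]), np.float64(0.3837))
top (array([ 0.6165,  0.2707, -0.2411]), np.float64(0.4893))
1.1Traceback (most recent call last):
  File "run.py", line 14, in <module>
    y={c:hull(big(mask(c,r,"yellow"))) for c,r in(("side",(240,235,360,320)),("top",(225,190,330,295)))}
              ~~~^^^^^^^^^^^^^^^^^^^^
  File "m.py", line 10, in big
    k,L,s,_=cv2.connectedComponentsWithStats(m);return (L==1+np.argmax(s[1:,4])).astype(np.uint8)
                                                             ~~~~~~~~~^^^^^^^^^
    return _wrapfunc(a, 'argmax', axis=axis, out=out, **kwds)
    return bound(*args, **kwds)
ValueError: attempt to get argmax of an empty sequence
```

View pics/baya.png

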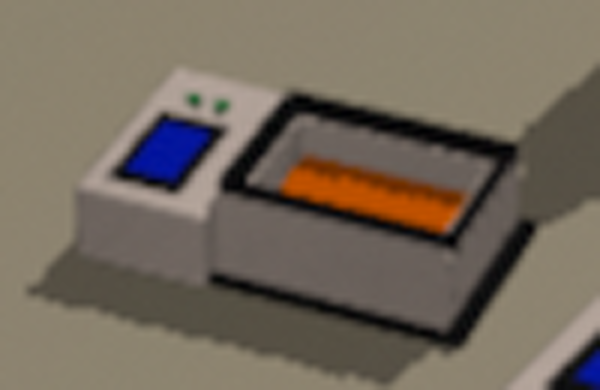

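View pics/bayb.png

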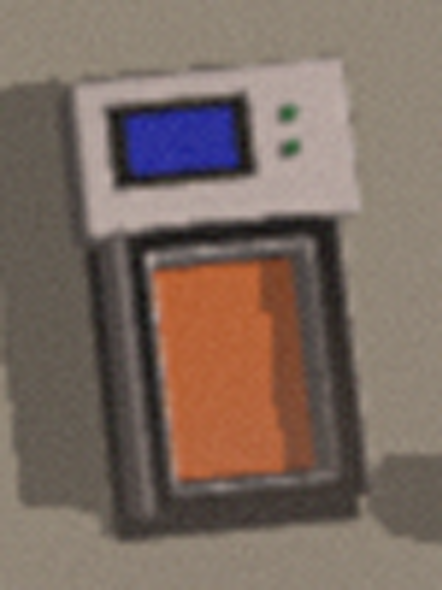

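The bay crops show the black rim frame and the orange plate. In the top crop the rim's inner corners are about (148,250), (315,240), (340,478) and (170,492). In the side crop they are (245,188), (295,118), (500,155) and (450,235). I'll triangulate these, plus the label corners and the tray corners.

```bash
cat > run2.py <<'E'
from m import *
T=np.array([(148,250),(315,240),(340,478),(170,492)])/5.9+[380,175]-.42
S=np.array([(245,188),(295,118),(500,155),(450,235)])/6+[300,160]-.42
P=[]
for s,t in zip(S,T):
    p,r=tri(s,t);P.append(p);print(p.round(4),np.round(r,4))
P=np.array(P);print("c",P.mean(0).round(4),"sides",[np.linalg.norm(P[i]-P[i-1]).round(4) for i in range(4)])
for c,uv in(("side",S),("top",T)):
    Q=np.array([atz(c,u,.044) for u in uv]);v=Q[0]+Q[1]-Q[2]-Q[3];w=Q[0]+Q[3]-Q[1]-Q[2]
    print(c,Q.mean(0).round(4),np.arctan2(v[1],v[0]).round(4),np.arctan2(-w[0],w[1]).round(4),np.hypot(*v[:2])/2,np.hypot(*w[:2])/2)
for n,q in(("A",((161.55,278.95),(26,15),73.4)),("B",((154.55,196.77),(14.3,25.95),7.43))):
    b=cv2.boxPoints(q);Q=np.array([atz("top",u,.082)[:2] for u in b]);e=max((Q[1]-Q[0],Q[2]-Q[1]),key=np.linalg.norm);e*=np.sign(e[0]);print(n,"yaw",np.arctan2(e[1],e[0]))
b=I["side"][325:,:][:1];print(I["top"][243,278],I["side"][277,298])
from h import *
hsv=cv2.cvtColor(I["top"],cv2.COLOR_BGR2HSV);print(hsv[243,278])
for c,r,s in(("side",(240,235,360,320),(298,277)),("top",(225,190,330,295),(278,243))):
    h=cv2.cvtColor(I[c],cv2.COLOR_BGR2HSV).astype(int);k=((abs(h[...,0]-h[s[1],s[0],0])<6)&(h[...,1]>150)).astype(np.uint8)
    m=np.zeros_like(k);m[r[1]:r[3],r[0]:r[2]]=k[r[1]:r[3],r[0]:r[2]]
    b=cv2.boxPoints(cv2.minAreaRect(hull(big(m))));H=hull(big(m))
    print(c,H[[H[:,0].argmin(),H[:,1].argmin(),H[:,0].argmax(),H[:,1].argmax()]].tolist(),[atz(c,u,.012)[:2].round(3).tolist() for u in H[[H[:,0].argmin(),H[:,1].argmin(),H[:,0].argmax(),H[:,1].argmax()]]])
E
python3 run2.py
```

```text
[ 0.5725 -0.2322  0.0393] [0.001 0.001]
[ 0.5778 -0.289   0.0368] [0.0016 0.0016]
[ 0.4935 -0.2943  0.0427] [0.0004 0.0004]
[ 0.4885 -0.2371  0.0421] [0.0015 0.0015]
c [ 0.5331 -0.2632  0.0402] sides [np.float64(0.0842), np.float64(0.0571), np.float64(0.0847), np.float64(0.0574)]
side [ 0.5302 -0.2583  0.044 ] 0.1404 0.1102 0.08286311898670047 0.05494787126848782
top [ 0.5329 -0.2622  0.044 ] 0.0678 0.0589 0.08253375668665727 0.05747017460909818
A yaw 0.3019637442366335
B yaw -0.11428401215349343
[ 61 141 173] [  0 131 172]
[ 21 165 173]
side [[253, 276], [300, 245], [343, 278], [294, 310]] [[0.601, 0.076], [0.57, -0.05], [0.442, -0.005], [0.481, 0.114]]
top [[241, 261], [259, 206], [316, 225], [298, 280]] [[0.489, 0.106], [0.604, 0.068], [0.562, -0.051], [0.448, -0.013]]
```

Call:
play_rows(motion="1 3 0 0 0;2 6 0 0 0.1;3 9 0 0 0.1;4 11 0 0 0.18;5 13 0 0 0.18;6 15 0 -0.3 0.18;6.6 17 0 -0.3 0.18;6.9 19.3 0 -0.3 0.18;6.9 19.3 0 -0.3 0.18;6.9 19.3 0 -0.3 0.18;6.9 19.3 0 -0.3 0.18;6.9 19.3 0 -0.3 0.18", force=35)

```text
time: 2.2
tool_pos: [0.3473, -0.0487, 0.2508]
eef_rot: [-0.472, 3.104, 0.0]
ft_force: [1.9, 0.7, -0.1]
grip_width: 0.0699
finger_force: 0.0
```

Call:
play_rows(motion="0.4 1 0 0 0.18;0.7 2 0 0 0.18;1.1 3 0 0 0.18;1.5 4 0 0 0.18;1.8 5 0 0 0.18;2.2 6 0 0 0.18;2.5 6.8 0 0 0.18;2.6 7.2 0 0 0.18;2.65 7.4 0 0 0.18;2.65 7.4 0 0 0.18;2.65 7.4 0 0 0.18;2.65 7.4 0 0 0.18")

```text
time: 3.2
tool_pos: [0.4531, 0.2442, 0.2507]
eef_rot: [-0.471, 3.106, 0.0]
ft_force: [0.2, -0.5, -0.8]
grip_width: 0.0703
finger_force: 0.0
```

Call:
play_rows(motion="0 0.1 -0.8 0 0.18;0 0.14 -1.6 0 0.18;0 0.14 -2.4 0 0.18;0 0.14 -3.2 0 0.18;0 0.14 -3.9 0 0.18;0 0.14 -4.4 0 0.18;0 0.14 -4.64 0 0.18;0 0.14 -4.64 0 0.18;0 0.14 -4.64 0 0.3;0 0.14 -4.64 0 0.45;0 0.14 -4.64 0 0.6;0 0.14 -4.64 0 0.7", force=35)

```text
time: 4.2
tool_pos: [0.4545, 0.2513, 0.0667]
eef_rot: [-0.472, 3.103, 0.002]
ft_force: [0.5, -3.0, 7.6]
grip_width: 0.0492
finger_force: 37.8
```

Call:
play_rows(motion="0 0 0 0 0.8;0 0 0 0 0.8;0 0 0.2 0 0.8;0 0 0.5 0 0.8;0 0 0.8 0 0.8;0 0 1 0 0.8;0 0 1 0 0.8;0 0 1 0 0.8;0 0 1 0 0.8;0 0 1 0 0.8", force=35)

```text
time: 5.03
tool_pos: [0.4528, 0.2505, 0.1039]
eef_rot: [0.471, -3.105, 0.001]
ft_force: [0.2, -0.0, -1.4]
grip_width: 0.0492
finger_force: 37.0
```

Run:
```python
from h import *
F=[]
for i in range(6):
    vision.capture("top" if i<5 else "side"); s=state();F.append(s["ft_force"])
print(np.mean(F,0),np.std(F,0),s["tool_pos"],s["grip_width"],s["finger_force"],s["ft_torque"])
```

```text
[-0.09892184 -0.37793795 -1.60482327] [0.14309907 0.44677081 0.48879691] [0.45324126 0.25080761 0.10444252] 0.04953555409955961 36.995128160342574 [ 0.03055134 -0.00894659  0.03096518]
```

Box A weighs about 1.6 N, so it is the lighter one and goes to the tray.

Call:
play_rows(motion="0.1 -0.4 0 0 0.8;0.3 -1 0 0 0.8;0.55 -1.7 0 0 0.8;0.8 -2.5 0 0 0.8;1.05 -3.3 0 0 0.8;1.3 -4.1 0 0 0.8;1.5 -4.7 0 0 0.8;1.65 -5.2 0 0 0.8;1.75 -5.45 0 0 0.8;1.79 -5.54 -0.1 0 0.8;1.79 -5.54 -0.3 0 0.8;1.79 -5.54 -0.5 0 0.8")

```text
time: 6.33
tool_pos: [0.5248, 0.03, 0.0839]
eef_rot: [-0.472, 3.106, 0.001]
ft_force: [-0.9, 0.2, -2.1]
grip_width: 0.0493
finger_force: 37.2
```

Call:
play_rows(motion="0 0 -0.1 0 0.8;0 0 -0.18 0 0.8;0 0 -0.24 0 0.8;0 0 -0.28 0 0.8;0 0 -0.3 0 0.8;0 0 -0.3 0 0.8;0 0 -0.3 0 0.8;0 0 -0.3 0 0.8")

```text
time: 7.0
tool_pos: [0.5251, 0.0293, 0.073]
eef_rot: [-0.472, 3.105, 0.0]
ft_force: [-0.9, 0.2, -2.4]
grip_width: 0.0494
finger_force: 37.2
```

Run:
```python
from h import *
a=vision.capture("side");b=vision.capture("top")
cv2.imwrite("pics/t.png",np.hstack([cv2.resize(a[180:330,210:390],None,fx=2.2,fy=2.2),cv2.resize(b[190:300,220:340],None,fx=3,fy=3)]))
print(state())
```

```text
{'time': 7.1, 'qpos': array([ 3.53701856e-01,  3.33309061e-01, -2.60511290e-01,  2.58377435e-05,
       -9.76522349e-01, -1.62290112e+00]), 'joint_velocities': array([-0.00139516,  0.00034359, -0.00145588,  0.00034063,  0.00049712,
        0.00070993]), 'effort': array([ 2.33060232e-02, -4.00780892e+01,  2.05542594e+01,  4.73354012e+00,
       -1.25491115e-03, -2.61211699e-04]), 'tool_pos': array([0.52506656, 0.02927359, 0.07288636]), 'eef_rot': array([-4.71909132e-01,  3.10549312e+00,  1.10631223e-04]), 'ft_force': array([ 0.8830182 , -0.16622864, -1.79490711]), 'ft_torque': array([-0.0401526 ,  0.02767542, -0.00138246]), 'finger_force': 37.23128031939268, 'grip_width': 0.0499427933414149}
```

View pics/t.png

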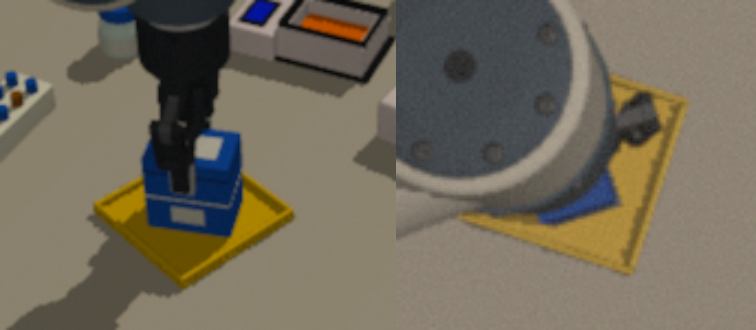

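The box is held upright over the middle of the tray. I'll go down the last millimetres until it touches.

Call:
play_rows(motion="0 0 -0.03 0 0.8;0 0 -0.05 0 0.8;0 0 -0.07 0 0.8;0 0 -0.07 0 0.8;0 0 -0.07 0 0.8")

```text
time: 7.52
tool_pos: [0.5253, 0.0292, 0.0717]
eef_rot: [-0.473, 3.104, -0.0]
ft_force: [-5.1, -0.3, 11.5]
grip_width: 0.0494
finger_force: 38.3
```

Call:
play_rows(motion="0 0 0.01 0 0.5;0 0 0.02 0 0.18;0 0 0.02 0 0.18;0 0 0.02 0 0.18;0 0 0.5 0 0.18;0 0 1.2 0 0.18;0 0 2 0 0.18;0.1 0.3 2.2 -0.5 0.18;0.5 1.2 2.2 -1.5 0.18;0.9 2.2 2.2 -2.5 0.18;1.3 3.2 2.2 -3.5 0.18;1.6 4.1 2.2 -4.3 0.18")

```text
time: 8.52
tool_pos: [0.5896, 0.1949, 0.1578]
eef_rot: [0.123, 3.139, 0.0]
ft_force: [0.1, 0.1, 0.1]
grip_width: 0.07
finger_force: 0.0
```

Call:
play_rows(motion="0.3 0.9 0 -0.3 0.18;0.5 1.4 0 -0.5 0.18;0.6 1.7 0 -0.5 0.18;0.65 1.8 0 -0.5 0.18;0.65 1.8 0 -0.5 0.18;0.65 1.8 0 -0.5 0.18")

```text
time: 9.02
tool_pos: [0.6148, 0.2646, 0.1576]
eef_rot: [-0.184, -3.136, 0.001]
ft_force: [0.6, -0.3, -0.7]
grip_width: 0.0699
finger_force: 0.0
```

Call:
play_rows(motion="0 0 -0.6 0 0.18;0 0 -1.2 0 0.18;0 0 -1.7 0 0.18;0 0 -2.1 0 0.18;0 0 -2.31 0 0.18;0 0 -2.31 0 0.18;0 0 -2.31 0 0.3;0 0 -2.31 0 0.45;0 0 -2.31 0 0.6;0 0 -2.31 0 0.8;0 0 -2.31 0 0.8;0 0 -2.31 0 0.8", force=35)

```text
time: 10.02
tool_pos: [0.616, 0.2655, 0.0674]
eef_rot: [0.183, 3.133, 0.002]
ft_force: [-0.5, -0.0, 6.2]
grip_width: 0.0498
finger_force: 38.6
```

Call:
play_rows(motion="0 0 0.2 0 0.8;0 0 0.6 0 0.8;0 0 1.1 0 0.8;0 0 1.6 0 0.8;0 0 2 0 0.8;0 0 2.1 0 0.8;0 0 2.1 0 0.8;0 0 2.1 0 0.8;0 0 2.1 0 0.8")

```text
time: 10.77
tool_pos: [0.6138, 0.2649, 0.1473]
eef_rot: [-0.184, -3.133, 0.003]
ft_force: [0.2, -0.4, -4.9]
grip_width: 0.0496
finger_force: 37.8
```

Run:
```python
from h import *
F=[]
for i in range(6):
    a=vision.capture("side"); s=state();F.append(s["ft_force"])
print(np.mean(F,0),np.std(F,0),s["tool_pos"],s["grip_width"],s["finger_force"],s["ft_torque"])
```

```text
[-0.03777239 -0.31210916 -4.20233942] [0.47925642 0.42868581 0.24561539] [0.61477856 0.26513615 0.14892552] 0.04931324011641214 37.74287402629852 [0.03032701 0.03271632 0.01604528]
```

Box B weighs about 4.2 N, so it is the heavier one and goes to the bay. I'll carry it high, above box A.

Call:
play_rows(motion="0 0 0.4 0 0.8;0 0 1 0 0.8;0 -0.2 1.6 0 0.8;-0.1 -0.6 1.9 0.3 0.8;-0.2 -1.2 2 0.6 0.8;-0.4 -2 2 0.9 0.8;-0.5 -2.9 2 1.2 0.8;-0.6 -3.8 2 1.5 0.8;-0.8 -4.7 2 1.8 0.8;-0.9 -5.6 2 2 0.8;-1 -6.5 2 2 0.8;-1.1 -7.4 2 2 0.8")

```text
time: 12.07
tool_pos: [0.5703, -0.0323, 0.2298]
eef_rot: [-0.091, 3.14, 0.0]
ft_force: [0.7, 0.6, -5.3]
grip_width: 0.0497
finger_force: 38.0
```

Call:
play_rows(motion="-0.1 -0.9 0 0 0.8;-0.2 -1.8 0 0 0.8;-0.4 -2.7 0 0 0.8;-0.5 -3.6 0 0 0.8;-0.7 -4.4 0 0 0.8;-0.8 -5 0 0 0.8;-0.9 -5.4 0 0 0.8;-0.95 -5.7 0 0 0.8;-0.95 -5.78 0 0 0.8;-0.95 -5.78 0 0 0.8;-0.95 -5.78 0 0 0.8")

```text
time: 12.98
tool_pos: [0.5332, -0.2613, 0.2294]
eef_rot: [-0.09, 3.14, 0.001]
ft_force: [-0.0, -0.1, -4.3]
grip_width: 0.0497
finger_force: 38.1
```

Call:
play_rows(motion="0 0 -0.4 0 0.8;0 0 -0.9 0 0.8;0 0 -1.4 0 0.8;0 0 -1.9 0 0.8;0 0 -2.3 0 0.8;0 0 -2.6 0 0.8;0 0 -2.75 0 0.8;0 0 -2.75 0 0.8;0 0 -2.75 0 0.8")

```text
time: 13.73
tool_pos: [0.5335, -0.2614, 0.12]
eef_rot: [-0.092, 3.14, -0.001]
ft_force: [-0.5, -0.5, -4.8]
grip_width: 0.0494
finger_force: 38.0
```

Run:
```python
from h import *
a=vision.capture("side");b=vision.capture("top")
cv2.imwrite("pics/v.png",np.hstack([cv2.resize(a[110:230,295:405],None,fx=4,fy=4,interpolation=cv2.INTER_CUBIC),cv2.resize(b[170:275,380:455],None,fx=480/105,fy=480/105,interpolation=cv2.INTER_CUBIC)]))
print(state()["tool_pos"],state()["ft_force"],proj("side",(.533,-.262,.044)))
```

```text
[ 0.53383405 -0.26188916  0.12081621] [-0.16409893 -0.30797346 -4.50069211] [361.19737787 187.33513463]
```

View pics/v.png

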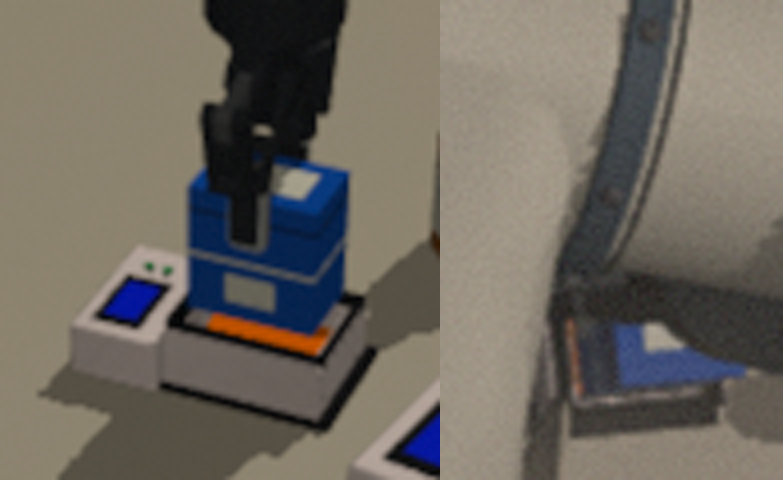

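The side crop shows box B just above the rim. Its near lower edge runs from (190,310) to (315,333) and lies inside the rim opening. I'll lower it in small steps and watch the force.

Call:
play_rows(motion="0 0 -0.1 0 0.8;0 0 -0.2 0 0.8;0 0 -0.28 0 0.8;0 0 -0.34 0 0.8;0 0 -0.34 0 0.8;0 0 -0.34 0 0.8")

```text
time: 14.33
tool_pos: [0.5329, -0.262, 0.1058]
eef_rot: [0.09, -3.14, -0.0]
ft_force: [0.4, -0.4, -4.5]
grip_width: 0.0493
finger_force: 38.1
```

Call:
play_rows(motion="0 0 -0.02 0 0.8;0 0 -0.04 0 0.8;0 0 -0.05 0 0.8;0 0 -0.05 0 0.8;0 0 -0.05 0 0.8")

```text
time: 14.75
tool_pos: [0.5332, -0.2621, 0.1053]
eef_rot: [-0.091, 3.139, -0.001]
ft_force: [-2.2, 1.5, 5.3]
grip_width: 0.0496
finger_force: 39.2
```

Run:
```python
from h import *
F=[];T=[]
for i in range(4):
    a=vision.capture("side");s=state();F.append(s["ft_force"]);T.append(s["ft_torque"])
cv2.imwrite("pics/side_touch.png",a)
print(np.mean(F,0),np.mean(T,0),s["tool_pos"])
cv2.imwrite("pics/w.png",cv2.resize(a[140:220,300:400],None,fx=7.5,fy=7.5,interpolation=cv2.INTER_CUBIC))
```

```text
[-2.82921895  1.68613971  5.70665316] [1.01554579 1.04746547 0.04713555] [ 0.53317459 -0.26208959  0.10527953]
```

View pics/w.png

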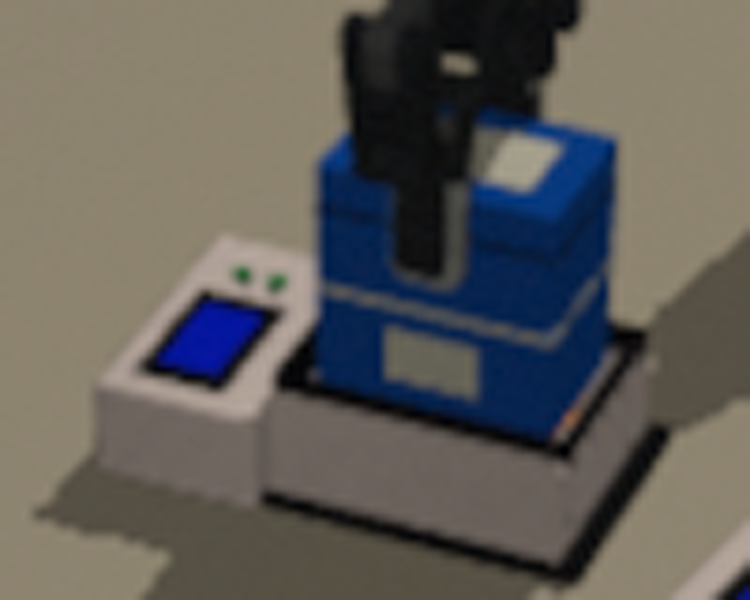

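The side crop shows a gap on the box's −x side (orange visible near (570,420)) and none on the +x side. The force pushes toward −x and +y, so I'll back off, shift about 1.5 mm that way and try again.

Call:
play_rows(motion="0 0 0.05 0 0.8;-0.02 0.015 0.05 0 0.8;-0.04 0.03 0.05 0 0.8;-0.04 0.03 0.03 0 0.8;-0.04 0.03 0.01 0 0.8;-0.04 0.03 -0.01 0 0.8;-0.04 0.03 -0.02 0 0.8;-0.04 0.03 -0.02 0 0.8;-0.04 0.03 -0.02 0 0.8")

```text
time: 15.7
tool_pos: [0.532, -0.2613, 0.1054]
eef_rot: [-0.091, 3.138, -0.003]
ft_force: [-2.2, 0.8, 9.5]
grip_width: 0.0494
finger_force: 39.9
```

```bash
cat > rim.py <<'E'
from h import *
from scipy.optimize import differential_evolution
from scipy.ndimage import map_coordinates
I={"side":cv2.imread("pics/side0.png"),"top":cv2.imread("pics/top1.png")}
I={c:cv2.cvtColor(i,cv2.COLOR_BGR2HSV)[...,2].astype(float) for c,i in I.items()}
t=np.linspace(-.95,.95,40)
def ring(hx,hy): return np.concatenate([np.c_[t*hx,t*0+hy],np.c_[t*hx,t*0-hy],np.c_[t*0+hx,t*hy],np.c_[t*0-hx,t*hy]])
def val(c,p,hx,hy,z):
    C,S=np.cos(p[2]),np.sin(p[2]);r=ring(hx,hy);k=K(c);P=np.array(k["pose"])
    X=np.c_[p[0]+C*r[:,0]-S*r[:,1],p[1]+S*r[:,0]+C*r[:,1],np.full(len(r),z)]
    q=(X-P[:3,3])@P[:3,:3];u=k["cx"]-k["fx"]*q[:,0]/q[:,2];v=k["cy"]+k["fy"]*q[:,1]/q[:,2]
    return map_coordinates(I[c],[v,u],order=1)
def cost(p,cs):
    e=0
    for c in cs:
        z=p[5] if len(p)>5 else .044
        band=np.mean([np.minimum(val(c,p,p[3]+d,p[4]+d,z),120) for d in(.001,.003,.005)])
        ins=np.mean(np.minimum(val(c,p,p[3]-.002,p[4]-.002,z),120));e+=band-ins
    return e
for cs in(("side",),("top",),("side","top")):
    for z in (.044,.038):
        r=differential_evolution(lambda p:cost(np.r_[p,z],cs),[(.515,.55),(-.28,-.245),(-.05,.2),(.036,.05),(.025,.036)],seed=1,tol=1e-6,maxiter=150);print(cs,z,r.x.round(4),round(r.fun,1))
r=differential_evolution(lambda p:cost(p,("side","top")),[(.515,.55),(-.28,-.245),(-.05,.2),(.036,.05),(.025,.036),(.02,.06)],seed=1,tol=1e-6,maxiter=200);print("free z",r.x.round(4),round(r.fun,1))
E
python3 rim.py
```

```text
('side',) 0.044 [ 0.5313 -0.2586  0.0749  0.0418  0.0271] -70.9
('side',) 0.038 [ 0.5351 -0.2666  0.0757  0.0421  0.0273] -70.7
('top',) 0.044 [ 0.5326 -0.2619  0.0809  0.0423  0.0292] -51.2
('top',) 0.038 [ 0.5331 -0.2632  0.0813  0.0426  0.0294] -51.2
('side', 'top') 0.044 [ 0.5318 -0.2576  0.0838  0.0422  0.0255] -113.0
('side', 'top') 0.038 [ 0.5344 -0.266   0.0803  0.0422  0.0269] -104.3
free z [ 0.5329 -0.2627  0.0828  0.0421  0.0283  0.0415] -116.1
```

Run:
```python
from h import *
S=np.array([(320,160),(555,225),(613,140)])/7.5+[300,140]-.43
for z in(.117,.1185,.120):
    Q=np.array([atz("side",u,z) for u in S]);e=Q[0]-Q[1];f=Q[1]-Q[2]
    print(z,((Q[0]+Q[2])/2).round(4),np.linalg.norm(e),np.linalg.norm(f),np.arctan2(e[1],e[0]),np.arctan2(-f[0],f[1]))
```

```text
0.117 [ 0.5343 -0.2637  0.117 ] 0.07695908179644786 0.050846752911406695 0.003073057567190351 0.1052272829139875
0.1185 [ 0.5332 -0.2615  0.1185] 0.07677744651049581 0.050726746743333925 0.0030730575671896044 0.1052272829139873
0.12 [ 0.5321 -0.2593  0.12  ] 0.07659581122454381 0.05060674057526095 0.0030730575671917507 0.10522728291398754
```

Call:
play_rows(motion="0 0 0.07 0 0.8;0 0.01 0.07 0.15 0.8;0 0.02 0.07 0.28 0.8;0 0.02 0.04 0.28 0.8;0 0.02 0.02 0.28 0.8;0 0.02 0 0.28 0.8;0 0.02 0 0.28 0.8;0 0.02 0 0.28 0.8")

```text
time: 16.37
tool_pos: [0.532, -0.2611, 0.1054]
eef_rot: [-0.129, 3.137, -0.004]
ft_force: [-3.0, -2.9, 10.3]
grip_width: 0.0496
finger_force: 39.6
```

```bash
cat > s.py <<'E'
from h import *
F=[];T=[]
for i in range(3):
    a=vision.capture("side");s=state();F.append(s["ft_force"]);T.append(s["ft_torque"])
print(np.mean(F,0).round(2),np.mean(T,0).round(3),s["tool_pos"].round(4),s["eef_rot"].round(4),s["time"])
E
python3 s.py
```

```text
[-2.25 -3.33 11.06] [-0.933  0.968 -0.029] [ 0.532  -0.2611  0.1054] [-0.129   3.1365 -0.0044] 16.5167
```

Call:
play_rows(motion="0 -0.02 0.1 0 0.8;0 -0.02 0.1 0 0.8;0 -0.02 0.1 0 0.8;0 -0.02 0.1 0 0.8")

```text
time: 16.85
tool_pos: [0.5311, -0.2607, 0.1067]
eef_rot: [0.128, -3.138, -0.0]
ft_force: [0.4, -1.2, 0.4]
grip_width: 0.0495
finger_force: 38.5
```

```bash
python3 s.py
python3 - <<'E'
from h import *
a=vision.capture("side");cv2.imwrite("pics/side_now.png",a)
h=cv2.cvtColor(a,cv2.COLOR_BGR2HSV)
cv2.imwrite("pics/x.png",cv2.resize(a[145:215,325:395],None,fx=8.5,fy=8.5,interpolation=cv2.INTER_CUBIC))
E
```

```text
[-0.04 -2.17 -0.38] [-0.816  0.091 -0.028] [ 0.5312 -0.2607  0.1067] [ 1.2820e-01 -3.1383e+00 -3.0000e-04] 17.0
```

View pics/x.png

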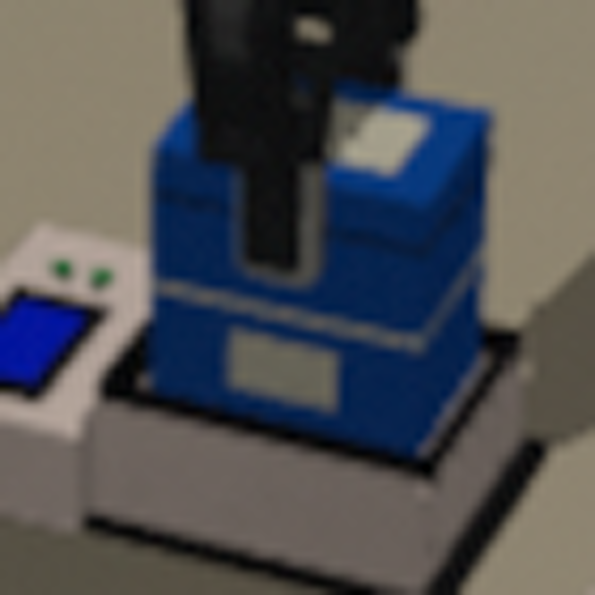

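The crop shows similar gaps at both x ends and the near (+y) face tight against the rim; the force agrees (Fy about −2). I'll shift back −y at this new yaw and probe.

Call:
play_rows(motion="0 -0.02 0 0 0.8;0 -0.03 0 0 0.8;0 -0.03 0 0 0.8;0 -0.03 0 0 0.8")

```text
time: 17.38
tool_pos: [0.531, -0.2615, 0.1063]
eef_rot: [0.128, -3.138, -0.002]
ft_force: [-0.1, -0.7, -4.0]
grip_width: 0.0495
finger_force: 38.2
```

```bash
python3 s.py
```

```text
[-0.14  0.32 -4.45] [ 0.016 -0.021 -0.003] [ 0.531  -0.2616  0.1066] [ 1.282e-01 -3.138e+00 -1.200e-03] 17.5333
```

Call:
play_rows(motion="0 -0.02 0 0 0.8;0 -0.03 0 0 0.8;0 -0.03 0 0 0.8;0 -0.03 0 0 0.8")

```text
time: 17.87
tool_pos: [0.5313, -0.2631, 0.107]
eef_rot: [0.128, -3.139, -0.0]
ft_force: [-0.4, -0.9, -4.6]
grip_width: 0.0494
finger_force: 38.2
```

```bash
python3 s.py
```

```text
[-0.12  0.29 -4.22] [-0.004  0.027 -0.018] [ 0.5313 -0.2631  0.1071] [-0.1282  3.1389  0.    ] 18.0167
```

Call:
play_rows(motion="0 0 -0.03 0 0.8;0 0 -0.06 0 0.8;0 0 -0.06 0 0.8;0 0 -0.06 0 0.8")

```text
time: 18.35
tool_pos: [0.5317, -0.2633, 0.1052]
eef_rot: [-0.128, 3.138, -0.001]
ft_force: [0.3, 0.1, -2.0]
grip_width: 0.0493
finger_force: 38.1
```

```bash
python3 s.py
```

```text
[ 0.65  0.08 -0.39] [ 0.152 -0.046 -0.156] [ 0.5317 -0.2633  0.1051] [-1.283e-01  3.138e+00 -7.000e-04] 18.5
```

Call:
play_rows(motion="0 0 0.03 0 0.8;0.02 0 0.03 -0.1 0.8;0.02 0 0 -0.1 0.8;0.02 0 0 -0.1 0.8;0.02 0 0 -0.1 0.8")

```text
time: 18.92
tool_pos: [0.5322, -0.2631, 0.105]
eef_rot: [-0.115, 3.139, -0.0]
ft_force: [-0.4, 1.3, -0.0]
grip_width: 0.0495
finger_force: 38.2
```

```bash
python3 s.py
```

```text
[-0.1   1.36  1.42] [ 0.494  0.382 -0.22 ] [ 0.5322 -0.2631  0.1049] [-1.1460e-01  3.1392e+00 -2.0000e-04] 19.0667
```

Call:
play_rows(motion="0 0 0.05 0 0.8;0 0.015 0.05 -0.3 0.8;0 0.015 0.02 -0.3 0.8;0 0.015 0 -0.3 0.8;0 0.015 0 -0.3 0.8;0 0.015 0 -0.3 0.8")

```text
time: 19.57
tool_pos: [0.5323, -0.2627, 0.1052]
eef_rot: [-0.074, 3.14, -0.001]
ft_force: [-0.7, 0.4, 2.3]
grip_width: 0.0496
finger_force: 38.8
```

```bash
python3 s.py
```

```text
[-0.66  0.89  3.68] [0.514 0.521 0.006] [ 0.5323 -0.2627  0.1051] [-7.4000e-02  3.1401e+00 -7.0000e-04] 19.7167
```

Call:
play_rows(motion="0 0 0.05 0 0.8;-0.015 0 0.05 0.4 0.8;-0.015 0 0.05 0.6 0.8;-0.015 0 0.02 0.6 0.8;-0.015 0 0 0.6 0.8;-0.015 0 0 0.6 0.8;-0.015 0 0 0.6 0.8")

```text
time: 20.3
tool_pos: [0.5313, -0.2625, 0.1054]
eef_rot: [0.155, -3.138, 0.0]
ft_force: [-3.3, 1.6, 5.7]
grip_width: 0.0495
finger_force: 39.5
```

```bash
python3 s.py
```

```text
[-4.15  2.33  5.71] [1.082 1.265 0.126] [ 0.5313 -0.2625  0.1053] [ 1.5540e-01 -3.1377e+00  2.0000e-04] 20.45
```

Call:
play_rows(motion="0.01 0 0.1 -0.3 0.8;0.01 0 0.15 -0.3 0.8;0.01 0 0.15 -0.3 0.8;0.01 0 0.15 -0.3 0.8")

```text
time: 20.78
tool_pos: [0.5318, -0.2624, 0.11]
eef_rot: [0.115, -3.139, -0.001]
ft_force: [-0.2, -0.2, -4.4]
grip_width: 0.0494
finger_force: 38.2
```

```bash
python3 s.py
cat > fit.py <<'E'
from h import *
from scipy.optimize import differential_evolution
from scipy.spatial.transform import Rotation as R
from scipy.ndimage import map_coordinates
a=np.mean([vision.capture("side").astype(float) for _ in range(4)],0);cv2.imwrite("pics/side_now.png",a)
s=state();o=(320,140);W,Hh=80,75;k=8
bl=np.clip((a[...,0]-a[...,2]-10)/50,0,1)[o[1]:o[1]+Hh,o[0]:o[0]+W]
wh=a[...,2]
w=np.ones((Hh,W),bool)
fx=np.array([[185,0],[420,0],[420,110],[330,170],[325,290],[230,290],[230,170],[185,165]])/8.5+[325,145]-o
f=np.zeros((Hh,W),np.uint8);cv2.fillPoly(f,[fx.round().astype(np.int32)],1);w&=~cv2.dilate(f,np.ones((3,3),np.uint8)).astype(bool)
g=np.zeros((Hh,W),np.uint8);low=np.array([[0,0],[595,0],[595,330],[480,320],[420,430],[152,360],[110,360],[0,360]])/8.5+[325,145]-o
low[0]=[0,0];cv2.fillPoly(g,[low.round().astype(np.int32)],1);w&=g.astype(bool);w[:, :int(325-o[0]+112/8.5)]=0
def pr(X):
    c=K("side");P=np.array(c["pose"]);q=(X-P[:3,3])@P[:3,:3];return np.c_[c["cx"]-c["fx"]*q[:,0]/q[:,2],c["cy"]+c["fy"]*q[:,1]/q[:,2]]
V=np.array([(i,j,z) for i in(-.038,.038) for j in(-.025,.025) for z in(0,.08)])
t=np.linspace(-.95,.95,30)
L=np.r_[np.c_[t*.038,t*0+.025,t*0+.0375],np.c_[t*0-.038,t*.025,t*0+.0375]]
def cost(p):
    Q=R.from_euler("zyx",[p[3],p[4],0]).as_matrix();T=lambda X:(X@Q.T)+p[:3]
    h=cv2.convexHull(pr(T(V)).astype(np.float32))[:,0]
    m=np.zeros((Hh*k,W*k),np.uint8);cv2.fillConvexPoly(m,(((h-o+.5)*k-.5)*16).round().astype(np.int32),255,shift=4)
    m=cv2.resize(m,(W,Hh),interpolation=cv2.INTER_AREA)/255.
    u=pr(T(L));return (np.abs(m-bl)*w).sum()-.3*map_coordinates(wh,[u[:,1],u[:,0]],order=1).mean()
x,y,z=s["tool_pos"];c=2*np.arctan2(s["eef_rot"][1],s["eef_rot"][0])-np.pi
for pit in(0,.12):
    r=differential_evolution(cost,[(x-.01,x+.01),(y-.01,y+.01),(z-.08,z-.055),(-.05,.2),(-pit-1e-6,pit+1e-6)],seed=2,maxiter=120,tol=1e-6)
    print(r.x.round(4),round(r.fun,2),"rel tool",(r.x[:3]-[x,y,z]).round(4),"toolyaw",np.round((c+np.pi/2)%np.pi-np.pi/2,3))
E
python3 fit.py
```

```text
[-0.44 -0.34 -4.65] [-0.017  0.017 -0.011] [ 0.5317 -0.2624  0.1101] [ 1.1480e-01 -3.1387e+00 -6.0000e-04] 20.9333
[ 0.5366 -0.2725  0.0348  0.1566 -0.    ] 156.4 rel tool [ 0.0047 -0.01   -0.0757] toolyaw 0.073
[ 0.537  -0.2725  0.0354  0.1433 -0.0125] 155.55 rel tool [ 0.0052 -0.01   -0.0751] toolyaw 0.073[ WARN:0@4.380] global loadsave.cpp:1063 imwrite_ Unsupported depth image for selected encoder is fallbacked to CV_8U.
```

```bash
cat > ov.py <<'E'
from h import *
from scipy.spatial.transform import Rotation as R
a=cv2.imread("pics/side_now.png");o=np.array([325,140]);k=10
im=cv2.resize(a[140:200,325:395],None,fx=k,fy=k,interpolation=cv2.INTER_CUBIC)
def rect(c,yaw,hx,hy,z,col):
    C,S=np.cos(yaw),np.sin(yaw);p=[(c[0]+C*i-S*j,c[1]+S*i+C*j,z) for i,j in((-hx,-hy),(hx,-hy),(hx,hy),(-hx,hy))]
    q=np.array([proj("side",x) for x in p]);cv2.polylines(im,[((q-o+.5)*k).round().astype(np.int32)],True,col,1)
c=(.5317,-.2624);z0=.1101-.067
for z in(0,.0375,.08): rect(c,.073,.038,.025,z0+z,(0,255,0))
rect((.5325,-.262),.08,.046,.033,.044,(0,0,255));rect((.5325,-.262),.08,.040,.027,.035,(0,255,255))
cv2.imwrite("pics/ov.png",im)
E
python3 ov.py
```

```text
(no output)
```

View pics/ov.png

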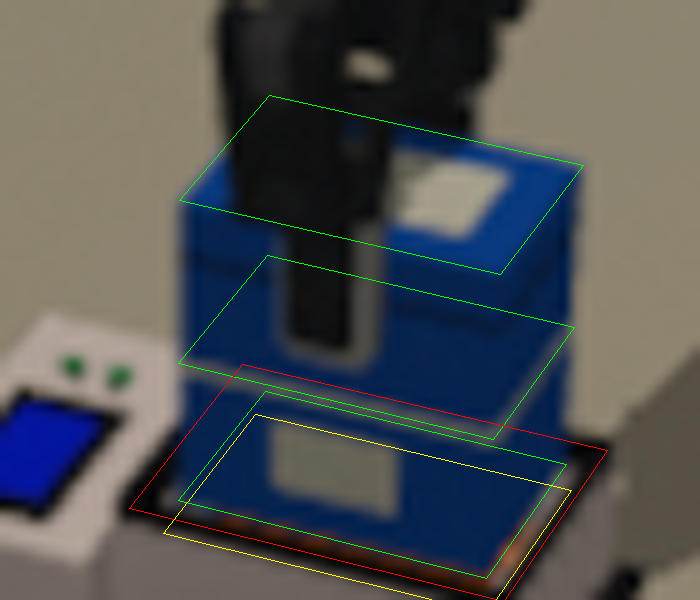

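The overlay shows the box and rim models agree with the picture to about 1 mm, and the box is upright. Now I'll probe the walls by sliding sideways at a small depth.

Call:
play_rows(motion="0 0 -0.05 0 0.8;0 -0.01 -0.09 0 0.8;0 -0.03 -0.09 0 0.8;0 -0.05 -0.09 0 0.8;0 -0.07 -0.09 0 0.8;0 -0.08 -0.09 0 0.8;0 -0.08 -0.09 0 0.8")

```text
time: 21.72
tool_pos: [0.532, -0.2659, 0.1071]
eef_rot: [-0.114, 3.139, -0.0]
ft_force: [0.1, -0.5, -5.0]
grip_width: 0.05
finger_force: 38.1
```

```bash
python3 s.py
```

```text
[ 0.16 -0.03 -4.64] [ 0.01   0.012 -0.012] [ 0.532  -0.2657  0.1072] [-0.1145  3.1394 -0.    ] 21.8667
```

Call:
play_rows(motion="0 -0.02 0 0 0.8;0 -0.04 0 0 0.8;0 -0.04 0 0 0.8;0 -0.04 0 0 0.8")

```text
time: 22.2
tool_pos: [0.5319, -0.2674, 0.1071]
eef_rot: [-0.115, 3.14, -0.0]
ft_force: [0.3, 0.1, -4.6]
grip_width: 0.0495
finger_force: 38.1
```

```bash
python3 s.py
```

```text
[ 0.3  -0.27 -4.13] [-0.002 -0.021  0.038] [ 0.5319 -0.2673  0.1071] [-0.1145  3.1395  0.    ] 22.35
```

It is free all the way to y = −0.267, so the well's centre lies further toward −y than estimated. I'll keep probing.

Call:
play_rows(motion="0 -0.02 0 0 0.8;0 -0.04 0 0 0.8;0 -0.06 0 0 0.8;0 -0.06 0 0 0.8;0 -0.06 0 0 0.8")

```text
time: 22.77
tool_pos: [0.5319, -0.2698, 0.1071]
eef_rot: [-0.115, 3.139, 0.0]
ft_force: [-0.7, 0.0, -4.7]
grip_width: 0.0494
finger_force: 38.2
```

```bash
python3 s.py
```

```text
[-0.43  0.41 -4.58] [ 0.061 -0.013  0.006] [ 0.5319 -0.2698  0.1071] [ 1.1460e-01 -3.1395e+00  1.0000e-04] 22.9167
```

Call:
play_rows(motion="0 0.05 0 0 0.8;0 0.105 0 0 0.8;0.03 0.105 0 0 0.8;0.06 0.105 0 0 0.8;0.07 0.105 0 0 0.8;0.07 0.105 0 0 0.8")

```text
time: 23.42
tool_pos: [0.5349, -0.2655, 0.1071]
eef_rot: [-0.115, 3.139, -0.0]
ft_force: [0.6, 1.0, -4.4]
grip_width: 0.0496
finger_force: 38.2
```

```bash
python3 s.py
```

```text
[-0.06 -0.18 -4.67] [ 0.011  0.017 -0.009] [ 0.5347 -0.2656  0.107 ] [ 0.1146 -3.1394 -0.    ] 23.5667
```

Call:
play_rows(motion="0.02 0 0 0 0.8;0.05 0 0 0 0.8;0.05 0 0 0 0.8;0.05 0 0 0 0.8")

```text
time: 23.9
tool_pos: [0.5368, -0.2656, 0.1071]
eef_rot: [-0.115, 3.139, 0.0]
ft_force: [-0.5, -0.9, -4.1]
grip_width: 0.0492
finger_force: 38.2
```

```bash
python3 s.py
```

```text
[-0.46 -0.04 -4.67] [-0.01   0.025  0.004] [ 0.5367 -0.2655  0.1071] [ 1.1470e-01 -3.1394e+00 -1.0000e-04] 24.05
```

Call:
play_rows(motion="-0.04 0 0 0 0.8;-0.04 0 -0.03 0 0.8;-0.04 0 -0.06 0 0.8;-0.04 0 -0.06 0 0.8;-0.04 0 -0.06 0 0.8")

```text
time: 24.47
tool_pos: [0.535, -0.2655, 0.1045]
eef_rot: [0.115, -3.139, -0.0]
ft_force: [0.1, -0.3, -4.9]
grip_width: 0.0493
finger_force: 38.2
```

```bash
python3 s.py
```

```text
[ 0.3  -0.05 -4.19] [-0.001  0.005  0.   ] [ 0.5352 -0.2655  0.1047] [-1.1470e-01  3.1394e+00 -1.0000e-04] 24.6167
```

Free at this depth. I'll continue down.

Call:
play_rows(motion="0 0 -0.03 0 0.8;0 0 -0.06 0 0.8;0 0 -0.06 0 0.8;0 0 -0.06 0 0.8")

```text
time: 24.95
tool_pos: [0.535, -0.2655, 0.1021]
eef_rot: [0.114, -3.139, -0.0]
ft_force: [0.4, -0.6, -3.5]
grip_width: 0.0495
finger_force: 38.2
```

```bash
python3 s.py
```

```text
[ 0.29 -0.15 -4.36] [ 0.016 -0.012  0.016] [ 0.5351 -0.2656  0.1023] [-1.1450e-01  3.1395e+00 -1.0000e-04] 25.1
```

Call:
play_rows(motion="0 0 -0.03 0 0.8;0 0 -0.06 0 0.8;0 0 -0.06 0 0.8;0 0 -0.06 0 0.8")

```text
time: 25.43
tool_pos: [0.535, -0.2655, 0.0997]
eef_rot: [0.115, -3.139, -0.0]
ft_force: [-1.0, -0.2, -4.6]
grip_width: 0.0494
finger_force: 38.2
```

```bash
python3 s.py
```

```text
[-0.15  0.38 -4.75] [-0.002 -0.006 -0.023] [ 0.5352 -0.2656  0.0999] [-1.1460e-01  3.1394e+00 -1.0000e-04] 25.5833
```

It is inside the straight walls. Next I'll go down to the plate.

Call:
play_rows(motion="0 0 -0.05 0 0.8;0 0 -0.1 0 0.8;0 0 -0.15 0 0.8;0 0 -0.17 0 0.8;0 0 -0.17 0 0.8")

```text
time: 26.0
tool_pos: [0.5349, -0.2655, 0.0926]
eef_rot: [0.114, -3.139, -0.0]
ft_force: [-0.1, 0.4, -4.4]
grip_width: 0.0494
finger_force: 38.2
```

Call:
play_rows(motion="0 0 -0.03 0 0.8;0 0 -0.06 0 0.8;0 0 -0.06 0 0.8;0 0 -0.06 0 0.8")

```text
time: 26.33
tool_pos: [0.5351, -0.2655, 0.0907]
eef_rot: [-0.115, 3.139, 0.0]
ft_force: [-0.2, -0.0, -5.0]
grip_width: 0.0496
finger_force: 38.2
```

Call:
play_rows(motion="0 0 -0.03 0 0.8;0 0 -0.06 0 0.8;0 0 -0.06 0 0.8;0 0 -0.06 0 0.8")

```text
time: 26.67
tool_pos: [0.5353, -0.2656, 0.0893]
eef_rot: [-0.115, 3.139, -0.001]
ft_force: [-3.1, 2.8, 5.2]
grip_width: 0.0494
finger_force: 39.2
```

Call:
play_rows(motion="0 0 -0.03 0 0.8;0 0 -0.06 0 0.8;0 0 -0.06 0 0.8;0 0 -0.06 0 0.8")

```text
time: 27.0
tool_pos: [0.5353, -0.2656, 0.0865]
eef_rot: [-0.115, 3.139, -0.001]
ft_force: [-2.7, 2.4, 5.5]
grip_width: 0.0493
finger_force: 39.2
```

Call:
play_rows(motion="0 0 -0.03 0 0.8;0 0 -0.06 0 0.8;0 0 -0.06 0 0.8;0 0 -0.06 0 0.8")

```text
time: 27.33
tool_pos: [0.5353, -0.2656, 0.0837]
eef_rot: [-0.115, 3.139, -0.0]
ft_force: [-2.1, 2.1, 4.9]
grip_width: 0.0497
finger_force: 39.2
```

Call:
play_rows(motion="0 0 -0.03 0 0.8;0 0 -0.06 0 0.8;0 0 -0.06 0 0.8;0 0 -0.06 0 0.8")

```text
time: 27.67
tool_pos: [0.5352, -0.2656, 0.0811]
eef_rot: [-0.115, 3.139, -0.0]
ft_force: [-2.0, 1.6, 3.8]
grip_width: 0.0498
finger_force: 39.1
```

The plate is sinking at a steady force of about 10 N. I'll go on to the stop near 0.075.

Call:
play_rows(motion="0 0 -0.03 0 0.8;0 0 -0.06 0 0.8;0 0 -0.06 0 0.8;0 0 -0.06 0 0.8")

```text
time: 28.0
tool_pos: [0.5352, -0.2656, 0.0787]
eef_rot: [-0.115, 3.139, -0.0]
ft_force: [-1.2, 1.3, 4.3]
grip_width: 0.0496
finger_force: 39.1
```

Call:
play_rows(motion="0 0 -0.02 0 0.8;0 0 -0.04 0 0.8;0 0 -0.04 0 0.8;0 0 -0.04 0 0.8")

```text
time: 28.33
tool_pos: [0.5353, -0.2656, 0.0772]
eef_rot: [-0.115, 3.139, -0.0]
ft_force: [-1.3, 1.8, 3.8]
grip_width: 0.0493
finger_force: 39.2
```

Call:
play_rows(motion="0 0 -0.015 0 0.8;0 0 -0.03 0 0.8;0 0 -0.03 0 0.8;0 0 -0.03 0 0.8")

```text
time: 28.67
tool_pos: [0.5352, -0.2656, 0.076]
eef_rot: [-0.115, 3.139, -0.0]
ft_force: [-1.6, 1.8, 4.0]
grip_width: 0.0495
finger_force: 39.2
```

Call:
play_rows(motion="0 0 -0.015 0 0.8;0 0 -0.03 0 0.8;0 0 -0.03 0 0.8;0 0 -0.03 0 0.8")

```text
time: 29.0
tool_pos: [0.5353, -0.2656, 0.0754]
eef_rot: [-0.115, 3.139, -0.001]
ft_force: [-3.3, 1.6, 7.2]
grip_width: 0.05
finger_force: 39.5
```

Call:
play_rows(motion="0 0 -0.01 0 0.8;0 0 -0.02 0 0.8;0 0 -0.02 0 0.8;0 0 -0.02 0 0.8")

```text
time: 29.33
tool_pos: [0.5354, -0.2656, 0.0753]
eef_rot: [-0.115, 3.138, -0.001]
ft_force: [-4.0, 3.0, 12.6]
grip_width: 0.0492
finger_force: 40.0
```

Hard stop reached at 17 N, with the TCP where the home height predicts. I'll relax and release, then withdraw.

Call:
play_rows(motion="0 0 0.03 0 0.8;0 0 0.05 0 0.8;0 0 0.05 0 0.6;0 0 0.05 0 0.4;0 0 0.05 0 0.18;0 0 0.05 0 0.18;0 0 0.05 0 0.18;0 0 0.5 0 0.18;0 0 1.2 0 0.18;0 0 2 0 0.18;0 0 2.8 0 0.18;0 0 2.8 0 0.18")

```text
time: 30.33
tool_pos: [0.5381, -0.2673, 0.1936]
eef_rot: [-0.115, 3.128, -0.009]
ft_force: [0.9, -0.1, 1.6]
grip_width: 0.0703
finger_force: 0.0
```

Call:
play_rows(motion="-0.6 -0.8 0.5 0 0.18;-1.4 -1.6 1 0 0.18;-2.2 -2.4 1.5 0 0.18;-3 -3.2 1.5 0 0.18;-3.8 -4 1.5 0 0.18;-4 -4.5 1.5 0 0.18;-4 -4.5 1.5 0 0.18;-4 -4.5 1.5 0 0.18;-4 -4.5 1.5 0 0.18")

```text
time: 31.08
tool_pos: [0.375, -0.4456, 0.2456]
eef_rot: [-0.113, 3.14, 0.001]
ft_force: [-0.4, 0.3, -0.3]
grip_width: 0.0699
finger_force: 0.0
```

Run:
```python
from h import *
a=vision.capture("side");b=vision.capture("top")
cv2.imwrite("pics/end.png",np.hstack([cv2.resize(a[130:320,230:410],None,fx=2.4,fy=2.4,interpolation=cv2.INTER_CUBIC),cv2.resize(b[180:300,225:450],(350,187)).repeat(1,0) if 0 else cv2.resize(b[150:340,240:440],None,fx=1.8,fy=2.4,interpolation=cv2.INTER_CUBIC)]))
s=state();print(s["tool_pos"],s["time"],s["ft_force"])
for l in("bay","tray","box"):print(l,[(d["uv"],d["score"]) for d in vision.pinpoint(l,"top")])
```

```text
[ 0.3759065  -0.44474132  0.24568993] 31.1833 [-0.10298186  0.02702024 -1.07350825]
bay [([415.4, 237.9], 0.87), ([389.0, 361.1], 0.6)]
tray [([277.8, 241.9], 0.88)]
box [([278.6, 241.6], 0.94), ([420.9, 236.5], 0.74), ([121.3, 298.5], 0.66), ([186.8, 341.5], 0.62)]
```

View pics/end.png

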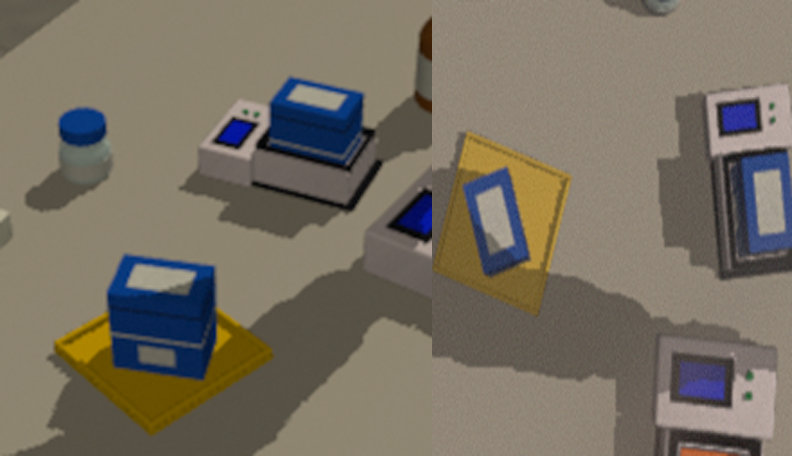

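The heavy box sits upright in the small bay with its white line at the rim. The light box stands upright near the middle of the tray, and the arm is clear.

```bash
python3 -c "
from workcell import ticket
print(ticket.job_done())"
```

```text
the job is handed in; nothing more can be done
None
```

The job is handed in at about 31 s of the 72 s: the heavier box (about 4.2 N) is pressed home in the small bay, where it met the hard stop at about 17 N, and the lighter one (about 1.6 N) stands upright in the returns tray; no verdict came back.

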